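Set up the bread board and its ticket rail

ROBOT

A 6-joint arm with a two-finger parallel gripper is mounted at the origin on the work surface. World frame = base frame: x ahead of the robot, y to its left, z up, the work surface at z = 0. Lengths are in m, angles in degrees, forces in N, time in s.
With the tool pointing down it reaches from about 0.375 to 0.9 m from the base axis. Payload 3.1 kg.
Tool frame: the origin (TCP) lies on the centre line of the jaws, within the pads' length; the fingertips stand 8 mm ahead of it and the grasp point (between the pads) lies 11 mm behind it; z points along the fingers, y is the line along which they close (so a half turn about z gives the same grasp; the last joint's range is limited). The gripper opens to 87 mm and grips with 3 to 60 N. Pads are 19 mm wide; open, the fingers measure 117 mm over their backs; the gripper's body (75 mm by 190 mm) begins 51 mm behind the grasp point.
Start: joints at [-74.857, 30.224, 82.088, -0, 67.689, -10.227], TCP at [0.268, -0.565, 0.231] pointing down, gripper open.
Joint ranges: [-176.69, 176.69], [-43.24, 126.21], [12.49, 139.97], [-82, 262], [0, 151.66], [-163.58, 163.58]. Speed limits (degrees/s): [159.86, 159.86, 180, 180, 180, 180].

INTERFACE

Orientations are given as a 3x3 rotation matrix whose columns are the frame's x, y, z axes.
In Python, from rig import * gives the robot as it stands.
- The arm moves only by the tool step_arm, never from a script. Its argument "targets" is a list of rows, each a list of 5 numbers: the opening, from -1 (shut) to 1 (fully open), then the shift along the world's x, y, z normalised to -1 to 1, where 1 is 0.25 m, then the turn about the world's z normalised to -1 to 1, where 1 is 180 degrees. In form: [[fingers, x, y, z, turn], ...]. A call has 1 to 20 rows; each row is the pose to reach, as a shift and turn from the pose commanded when the call began, turning the shorter way round; what a row does not reach only later rows make up. A row lasts 1/10 s, in which the tool goes at most 50 mm and 8.59 degrees, less where a joint would pass 70% of its speed; a pose out of reach is approached as far as the arm can. A call with a number of a shift or a turn outside -1 to 1 is refused whole. A call with a gripper value outside its range is refused whole. The fingers move at their own pace and stop on an object; the grip force is fixed at half the most. Time passes only in rows, so rows that repeat a pose let the fingers close. It gives the time, the measured TCP pose, the force, the opening and the grip force at its end, in the units of the state.
- read_state(): the state, without advancing time (a new reading comes with each control period).
- capture(name): name is "side" or "top"; returns a dict with "color" (480x640x3 uint8, red, green, blue), "mtx" (3x3 intrinsics, pixels), "pose" (4x4, takes a point from camera to world coordinates). Camera axes: x right, y down, z forward; pixel columns grow to the right and rows downward; lengths in m; the calibration is good to about 2 mm. A picture is of the moment at which its call begins. There is no depth.
- hand_in(): hands the job in; it is judged then, once.
The state is a dict: "time_s": time; "joint_positions": joint angles; "qvel": joint speeds; "tau": joint torques, N m; "position": TCP position; "tcp_rot": TCP orientation; "force": force on the tool from outside, world axes, zero at the start; "moment": the same for the moment, N m; "opening": opening from 0.0 (shut) to 1.0 (fully open); "grasp_force": force on a finger pad.
Only numpy, scipy, OpenCV 4.12 (cv2) and the standard library are available. Lean on these libraries where they do the work, as an engineer would, in place of code of your own. Each camera call takes 0.05 s, during which the arm holds its last target. There are 200 camera calls.

TASK

Set up this corner of the bread counter. First push the empty bread board fully home against both bars of the steel corner stop; then lay every bread roll flat on the board, not stacked, and hang every ticket holder astride the ticket rail between its posts, its legs on either side of the bar. At the end the board must still be tight in its corner, and the jar, the tin and the brush must stay where they are.

Things in the scene. Friction and masses are not known exactly. Their poses are not given: they have to be found in the camera images.
- fence: Fixed steel corner stop on the worktop: two bars 20 mm thick and 26 mm high that meet at a right angle. Origin: the inner corner, at worktop level. The back bar's face is the plane x = 0 and runs 230 mm towards -y; the side bar's face is the plane y = 0 and runs 170 mm towards -x; the free space lies at x < 0, y < 0.
- board: Loose wooden bread board, a plain slab 160 (its x) x 225 (its y) x 20 mm thick, 0.65 to 0.92 kg, too wide and too low to be grasped, slides on the worktop with about 3 to 9 N. Origin: centre of its underside, z up. It starts 20 to 80 mm short of both stops, a little askew; if it wedges askew, push its lagging end.
- board_corner (a point): The corner of the board (its +x, +y corner, at the underside) that belongs in the inner corner of the stop. At home it coincides with the fence's origin and the board's axes are parallel with the fence's.
- rail: Fixed ticket rail: a round horizontal dark steel bar 14 mm in diameter and 300 mm long along its own y, axis 130 mm above the worktop, on a post (18 mm, foot disc 70 mm wide and 10 mm high) at each end, at y = -150 and +150 mm. Origin: on the worktop below the bar's middle.
- rail_mid (a point): Middle of the bar, on its axis; y along the bar, z up.
- roll1: Crusty bread roll, hard and rigid, 90 mm long (its x) x 44 mm wide (its y) x 43 mm high, about 90 g. Origin: centre of its underside, z up. May be absent. Grasp it across its width from above.
- roll2: Crusty bread roll, hard and rigid, 90 mm long (its x) x 44 mm wide (its y) x 43 mm high, about 90 g. Origin: centre of its underside, z up. May be absent. Grasp it across its width from above.
- roll3: Crusty bread roll, hard and rigid, 90 mm long (its x) x 44 mm wide (its y) x 43 mm high, about 90 g. Origin: centre of its underside, z up. May be absent. Grasp it across its width from above.
- holder1: Two-sided ticket holder: inverted U of black plastic, blank white card on both faces, standing on its legs. 64 mm long (its y), 34 across (its x), 66 high, about 70 g; legs 4 mm thick, 60 long, 26 mm gap between; web 6 mm. Origin: middle of the underside between the feet, z up. Either way round will do. May be absent. Grasp from above across its 34 mm.
- holder1_saddle (a point): Middle of the underside of the holder's top web, 60 mm above its feet: this rests on top of the bar (7 mm above the bar's axis) when it hangs.
- holder2: Two-sided ticket holder: inverted U of black plastic, blank white card on both faces, standing on its legs. 64 mm long (its y), 34 across (its x), 66 high, about 70 g; legs 4 mm thick, 60 long, 26 mm gap between; web 6 mm. Origin: middle of the underside between the feet, z up. Either way round will do. May be absent. Grasp from above across its 34 mm.
- holder2_saddle (a point): Middle of the underside of the holder's top web, 60 mm above its feet: this rests on top of the bar (7 mm above the bar's axis) when it hangs.
- holder3: Two-sided ticket holder: inverted U of black plastic, blank white card on both faces, standing on its legs. 64 mm long (its y), 34 across (its x), 66 high, about 70 g; legs 4 mm thick, 60 long, 26 mm gap between; web 6 mm. Origin: middle of the underside between the feet, z up. Either way round will do. May be absent. Grasp from above across its 34 mm.
- holder3_saddle (a point): Middle of the underside of the holder's top web, 60 mm above its feet: this rests on top of the bar (7 mm above the bar's axis) when it hangs.
- jar: Low jam jar, bystander beside the things, 60 mm wide, 50 mm high; leave it alone.
- tin: Plain low aluminium tin, bystander beside the things, 56 mm wide, 48 mm high; leave it alone.
- brush: Pastry brush lying near the left side, bystander; leave it alone.
There are look-alikes about, which are no part of the job. What is shaped like the roll2 but green or pink is not meant. What is shaped like the holder1 but green is not meant.

How it is judged:
By the outcome, as a careful person would: the job done as asked, in the order asked, and still so for the second after the job is handed in, with the robot touching nothing.
Of roll1, roll2, roll3 only 2 to 3 are there at a start; the rules pass over those that are not, and their reading is None.
Of holder1, holder2, holder3 only 2 to 3 are there at a start; the rules pass over those that are not, and their reading is None.
At some moment in a run one of roll1, roll2, roll3, board may be knocked a few centimetres aside while the robot is not near it.
It also fails if it takes over 210 s, if anything falls off the work surface, if the arm or the gripper's body presses on something with over 40 N, if the wrist force passes 120 N, or if a joint passes its speed limit or range.

## Working session

There is one attempt and no reset: what is moved stays moved. The work goes in short steps, Python scripts to look and compute and a tool call to move; the robot and the scene stay as the last step left them, time stands still between calls to the robot, and variables do not carry over. Pictures are saved under pics/ and viewed, at most 14 in all, crops included, and the job is handed in when it is done.

Besides the shell and the picture viewer there is one more tool, called after "Request:" in YAML: its name, and indented under it one key for each argument. step_arm: Moves the arm, as the interface text tells. Scaled input: -1 to 1 covers 0.25 m each way for a shift and 180 degrees each way for a turn. Its arguments: {"type":"object","properties":{"targets":{"type":"array","items":{"type":"array","items":{"type":"number"}}}},"required":["targets"]}

```bash
mkdir -p pics; ls
cat > h.py <<'E'
from rig import *
import numpy as np, cv2
def snap(n,f):
    c=capture(n); cv2.imwrite('pics/'+f+'.png',c['color'][:,:,::-1]); np.savez('pics/'+f+'.npz',mtx=c['mtx'],pose=c['pose']); return c
def w(f,pts,z=0):
    d=np.load('pics/'+f+'.npz'); K,P=d['mtx'],d['pose']; out=[]
    zs=np.broadcast_to(z,(len(pts),))
    for (u,v),zz in zip(pts,zs):
        r=P[:3,:3]@np.linalg.solve(K,[u,v,1]); t=(zz-P[2,3])/r[2]; out.append((P[:3,3]+t*r)[:2])
    return np.round(out,4)
def px(f,p):
    d=np.load('pics/'+f+'.npz'); K,P=d['mtx'],d['pose']
    q=(np.array(p)-P[:3,3])@P[:3,:3]@K.T; return np.round(q[:,:2]/q[:,2:],1)
def crop(f,x0,y0,x1,y1,s,o):
    cv2.imwrite('pics/'+o+'.png',cv2.resize(cv2.imread('pics/'+f+'.png')[y0:y1,x0:x1],None,fx=s,fy=s,interpolation=cv2.INTER_CUBIC))
E
python3 - <<'E'
from h import *
for n in('top','side'):
    c=snap(n,n+'0'); print(n,c['pose'].round(3),c['mtx'].round(1))
print(read_state())
E
```

```text
pics
top [[-7.000e-03 -9.790e-01  2.060e-01  2.590e-01]
 [-1.000e+00  7.000e-03 -1.000e-03 -1.900e-02]
 [-0.000e+00 -2.060e-01 -9.790e-01  1.258e+00]
 [ 0.000e+00  0.000e+00  0.000e+00  1.000e+00]] [[445.8   0.  322.7]
 [  0.  445.8 244.5]
 [  0.    0.    1. ]]
side [[-0.687 -0.478  0.547 -0.129]
 [-0.727  0.466 -0.505  0.606]
 [-0.014 -0.744 -0.668  0.897]
 [ 0.     0.     0.     1.   ]] [[513.2   0.  317.5]
 [  0.  513.2 243.4]
 [  0.    0.    1. ]]
{'time_s': 0.1, 'joint_positions': array([-7.48578631e+01,  3.02706843e+01,  8.21479139e+01,  1.09226102e-03,
        6.76874891e+01, -1.02267827e+01]), 'qvel': array([-0.03697275, -0.16829799, -0.14568899,  0.02871406, -0.04788928,
        0.02372278]), 'tau': array([-6.03011958e-04, -4.40987420e+01, -1.77150661e+01,  6.35481323e-02,
        5.34013531e-02, -5.27330030e-05]), 'position': array([ 0.26765016, -0.56410469,  0.22970742]), 'tcp_rot': array([[ 9.03571027e-01,  4.28438072e-01, -4.66633176e-04],
       [ 4.28438186e-01, -9.03569317e-01,  1.79189245e-03],
       [ 3.46079526e-04, -1.81902557e-03, -9.99998286e-01]]), 'force': array([ 0.37988775, -0.24993374, -0.13109222]), 'moment': array([ 0.01480546, -0.01254585, -0.02420721]), 'grasp_force': 0.0, 'opening': 0.9982371571712727}
```

View pics/top0.png

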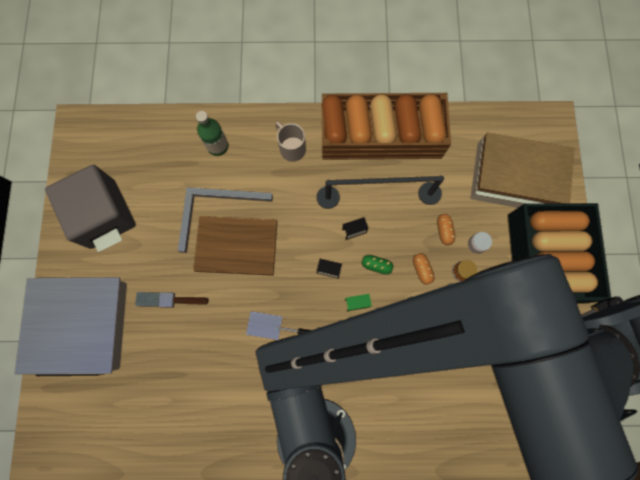

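View pics/side0.png

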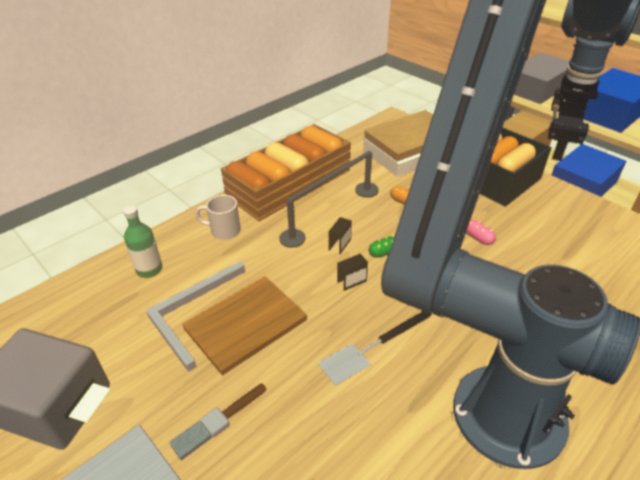

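Run:
```python
from h import *
crop('top0',170,165,340,290,4.7,'c1')
crop('top0',310,165,510,315,4,'c2')
```

```text
(no output)
```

View pics/c1.png

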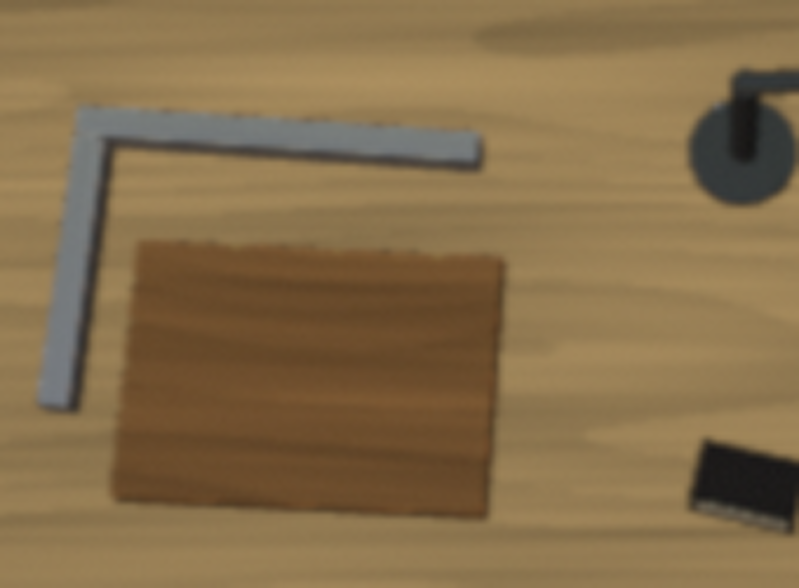

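View pics/c2.png

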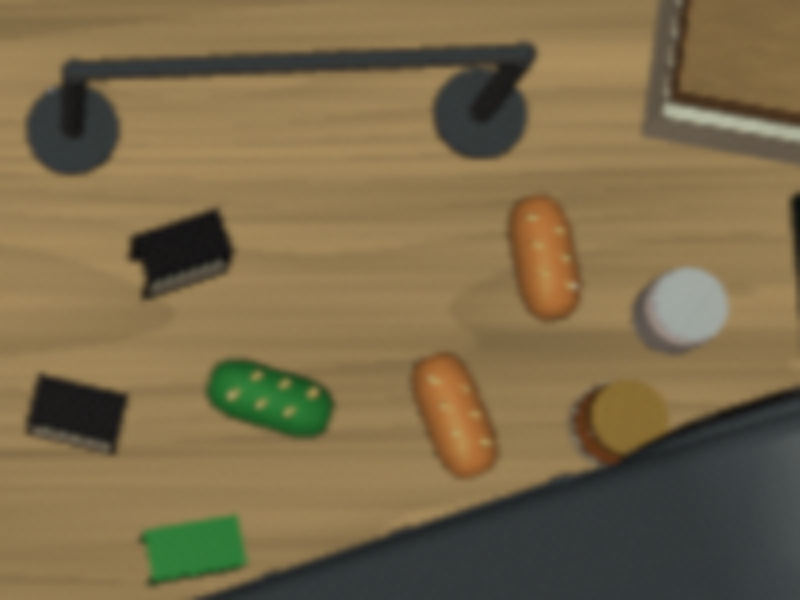

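Run:
```python
from h import *
a=lambda p,o,s:[(x/s+o[0],y/s+o[1]) for x,y in p]
c1=lambda p:a(p,(170,165),4.7); c2=lambda p:a(p,(310,165),4)
print('board',w('top0',c1([(138,243),(503,258),(488,517),(113,500)]),.02).tolist())
print('fence corner,back end,side end, outer',w('top0',c1([(106,140),(480,163),(74,408),(80,107)]),.026).tolist())
print('rail ends',w('top0',c2([(72,70),(530,53)]),.13).tolist())
print('feet',w('top0',c2([(73,128),(480,113)]),.01).tolist())
print('hA (top corners)',w('top0',c2([(132,240),(218,210),(232,262),(146,290)]),.066).tolist())
print('hB',w('top0',c2([(38,376),(126,396),(116,446),(28,428)]),.066).tolist())
print('rolls ends',w('top0',c2([(533,200),(556,316),(437,357),(472,472)]),.025).tolist())
print('jar,tin',w('top0',c2([(687,306),(627,420)]),.05).tolist())
```

```text
board [[0.6039, 0.3338], [0.5928, 0.1103], [0.4334, 0.117], [0.4453, 0.3408]]
fence corner,back end,side end, outer [[0.6681, 0.355], [0.6516, 0.1246], [0.5002, 0.3653], [0.6895, 0.3722]]
rail ends [[0.6651, -0.0356], [0.6748, -0.3413]]
feet [[0.6636, -0.0376], [0.6729, -0.336]]
hA (top corners) [[0.5645, -0.0767], [0.5854, -0.1365], [0.5483, -0.1452], [0.529, -0.0857]]
hB [[0.4698, -0.0113], [0.4556, -0.0708], [0.4216, -0.0635], [0.4342, -0.0043]]
rolls ends [[0.6024, -0.3665], [0.5173, -0.3774], [0.4885, -0.2917], [0.4072, -0.3118]]
jar,tin [[0.5185, -0.4614], [0.439, -0.4139]]
```

Request:
step_arm:
  targets:
    - [1,0.608,0.74,0,-0.1625]
    - [1,0.608,0.74,0,-0.1625]
    - [1,0.608,0.74,0,-0.1625]
    - [1,0.608,0.74,0,-0.1625]
    - [1,0.608,0.74,0,-0.1625]
    - [1,0.608,0.74,0,-0.1625]

```text
time_s: 0.7
position: [0.4221, -0.3745, 0.2301]
tcp_rot: [[0.998, -0.062, -0.0], [-0.062, -0.998, 0.003], [-0.0, -0.003, -1.0]]
force: [-0.3, -0.5, -0.8]
opening: 1.0
grasp_force: 0.0
```

Request:
step_arm:
  targets:
    - [1,0.12,1,0,0]
    - [1,0.12,1,0,0]
    - [1,0.12,1,0,0]
    - [1,0.12,1,0,0]
    - [1,0.12,1,0,0]
    - [1,0.12,1,0,0]

```text
time_s: 1.3
position: [0.4483, -0.1244, 0.2301]
tcp_rot: [[0.998, -0.062, -0.003], [-0.062, -0.998, 0.003], [-0.003, -0.003, -1.0]]
force: [-0.2, -1.5, 0.8]
opening: 1.003
grasp_force: 0.0
```

Request:
step_arm:
  targets:
    - [1,-0.12,1,0,0]
    - [1,-0.12,1,0,0]
    - [1,-0.12,1,0,0]
    - [1,-0.12,1,0,0]
    - [1,-0.12,1,0,0]
    - [1,-0.12,1,0,0]

```text
time_s: 1.9
position: [0.4185, 0.1242, 0.2304]
tcp_rot: [[0.998, -0.061, -0.001], [-0.061, -0.998, 0.001], [-0.001, -0.001, -1.0]]
force: [0.1, -0.2, 0.8]
opening: 0.997
grasp_force: 0.0
```

Request:
step_arm:
  targets:
    - [1,-0.044,0.444,0,0]
    - [1,-0.044,0.444,0,0]
    - [1,-0.044,0.444,0,0]
    - [1,-0.044,0.444,-0.4,0]
    - [1,-0.044,0.444,-0.6,0]
    - [1,-0.044,0.444,-0.6,0]
    - [1,-0.044,0.444,-0.6,0]
    - [1,-0.044,0.444,-0.6,0]

```text
time_s: 2.7
position: [0.4091, 0.23, 0.08]
tcp_rot: [[0.998, -0.069, -0.003], [-0.069, -0.998, -0.001], [-0.003, 0.001, -1.0]]
force: [0.5, 0.1, 0.6]
opening: 0.995
grasp_force: 0.0
```

Run:
```python
from h import *
snap('top','top1'); snap('side','side1'); crop('top1',300,160,520,325,3.6,'c3')
print(read_state()['tcp_rot'].round(3))
```

```text
[[ 0.998 -0.068  0.005]
 [-0.068 -0.998  0.001]
 [ 0.005 -0.002 -1.   ]]
```

View pics/c3.png

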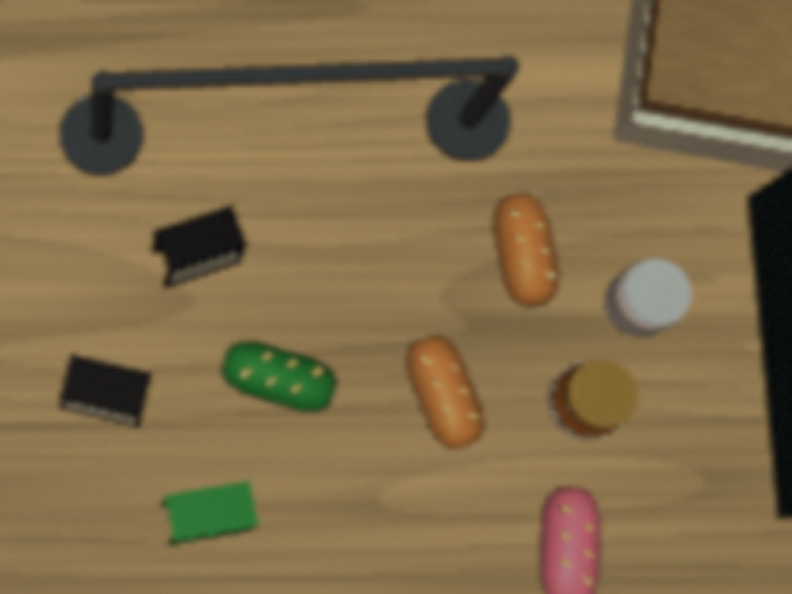

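Request:
step_arm:
  targets:
    - [1,0,0,-0.252,0]
    - [1,0,0,-0.252,0]
    - [1,0,0,-0.252,0]
    - [1,0.04,-0.003,-0.252,0]
    - [1,0.07,-0.005,-0.252,0]
    - [1,0.1,-0.007,-0.252,0]
    - [1,0.13,-0.009,-0.252,0]
    - [1,0.16,-0.011,-0.252,0]
    - [1,0.19,-0.013,-0.252,0]
    - [1,0.22,-0.015,-0.252,0]
    - [1,0.25,-0.017,-0.252,0]
    - [1,0.28,-0.019,-0.252,0]
    - [1,0.28,-0.019,-0.252,0]

```text
time_s: 4.1
position: [0.4795, 0.2264, 0.0183]
tcp_rot: [[0.998, -0.068, 0.001], [-0.068, -0.998, 0.0], [0.001, -0.0, -1.0]]
force: [-2.1, -0.1, 0.6]
opening: 1.001
grasp_force: 0.7
```

View pics/top1.png

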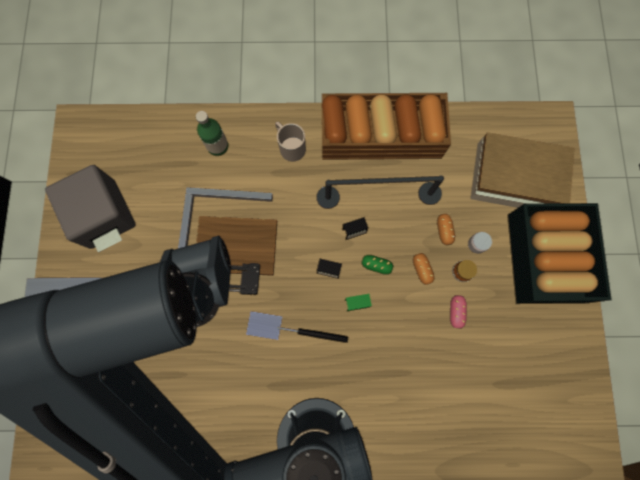

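Request:
step_arm:
  targets:
    - [1,0.01,-0.001,0,0]
    - [1,0.02,-0.001,0,0]
    - [1,0.03,-0.002,0,0]
    - [1,0.036,-0.002,0,0]
    - [1,0.042,-0.003,0,0]
    - [1,0.042,-0.003,0,0]

```text
time_s: 4.7
position: [0.4877, 0.2256, 0.0178]
tcp_rot: [[0.998, -0.068, -0.003], [-0.068, -0.998, -0.001], [-0.003, 0.001, -1.0]]
force: [-5.6, -0.1, 3.7]
opening: 1.001
grasp_force: 2.6
```

Request:
step_arm:
  targets:
    - [1,0.006,0,0,0]
    - [1,0.012,-0.001,0,0]
    - [1,0.016,-0.001,0,0]
    - [1,0.016,-0.001,0,0]

```text
time_s: 5.1
position: [0.4891, 0.2255, 0.0176]
tcp_rot: [[0.998, -0.068, -0.008], [-0.068, -0.998, -0.001], [-0.008, 0.001, -1.0]]
force: [-9.5, 1.7, 6.6]
opening: 1.0
grasp_force: 4.5
```

Request:
step_arm:
  targets:
    - [1,0.008,-0.001,0,0]
    - [1,0.016,-0.001,0,0]
    - [1,0.024,-0.002,0,0]
    - [1,0.024,-0.002,0,0]

```text
time_s: 5.5
position: [0.4892, 0.2252, 0.0173]
tcp_rot: [[0.997, -0.068, -0.02], [-0.068, -0.998, -0.002], [-0.02, 0.003, -1.0]]
force: [-17.2, 4.6, 12.1]
opening: 1.001
grasp_force: 8.7
```

Request:
step_arm:
  targets:
    - [1,-0.08,0.004,0,0]
    - [1,-0.12,0.008,0,0]
    - [1,-0.12,0.008,0.4,0]
    - [1,-0.12,0.008,0.4,0]
    - [1,0.278,-0.571,0.4,0.5]
    - [1,0.278,-0.571,0.4,0.5]
    - [1,0.278,-0.571,0.4,0.5]
    - [1,0.278,-0.571,0.4,0.5]
    - [1,0.278,-0.571,0.4,0.5]
    - [1,0.278,-0.571,0.4,0.5]
    - [1,0.278,-0.571,0.4,0.5]
    - [1,0.278,-0.571,0.4,0.5]
    - [1,0.278,-0.571,0.4,0.5]
    - [1,0.278,-0.571,0.4,0.5]
    - [1,0.278,-0.571,0.4,0.5]
    - [1,0.278,-0.571,0,0.5]
    - [1,0.278,-0.571,0,0.5]
    - [1,0.278,-0.571,0,0.5]
    - [1,0.278,-0.571,0,0.5]

```text
time_s: 7.4
position: [0.5693, 0.082, 0.0162]
tcp_rot: [[0.068, 0.998, -0.001], [0.998, -0.068, -0.0], [-0.0, -0.001, -1.0]]
force: [0.1, -0.4, 0.7]
opening: 1.003
grasp_force: 0.0
```

Run:
```python
from h import *
snap('top','top2'); crop('top2',170,165,340,290,4.7,'c4')
```

```text
(no output)
```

View pics/c4.png

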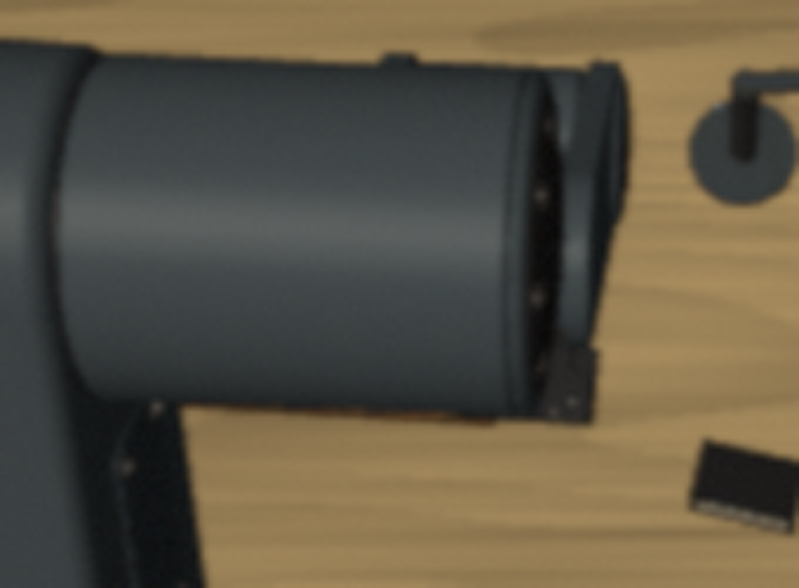

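Request:
step_arm:
  targets:
    - [1,0.002,0.032,0,0]
    - [1,0.004,0.06,0,0]
    - [1,0.006,0.088,0,0]
    - [1,0.008,0.116,0,0]
    - [1,0.01,0.14,0,0]
    - [1,0.011,0.16,0,0]
    - [1,0.012,0.172,0,0]
    - [1,0.0125,0.184,0,0]
    - [1,0.0125,0.184,0,0]

```text
time_s: 8.35
position: [0.5725, 0.1264, 0.0189]
tcp_rot: [[0.066, 0.998, 0.001], [0.998, -0.066, -0.004], [-0.004, 0.002, -1.0]]
force: [-1.7, -11.5, 5.9]
opening: 1.001
grasp_force: 5.7
```

Request:
step_arm:
  targets:
    - [1,0.0005,0.008,0,0]
    - [1,0.001,0.016,0,0]
    - [1,0.001,0.016,0,0]

```text
time_s: 8.65
position: [0.5723, 0.1268, 0.019]
tcp_rot: [[0.065, 0.998, -0.001], [0.998, -0.065, -0.008], [-0.008, -0.0, -1.0]]
force: [-2.5, -23.9, 7.0]
opening: 1.0
grasp_force: 11.9
```

Request:
step_arm:
  targets:
    - [1,0.0005,0.008,0,0]
    - [1,0.001,0.016,0,0]
    - [1,0.001,0.016,0,0]

```text
time_s: 8.95
position: [0.5717, 0.1274, 0.019]
tcp_rot: [[0.065, 0.998, -0.003], [0.998, -0.065, -0.013], [-0.013, -0.002, -1.0]]
force: [-5.0, -35.2, 9.5]
opening: 0.996
grasp_force: 18.0
```

Request:
step_arm:
  targets:
    - [1,0,-0.08,0,0]
    - [1,0,-0.14,0,0]
    - [1,0,-0.14,0.4,0]
    - [1,0,-0.14,0.4,0]
    - [1,-0.388,0.478,0.4,-0.5]
    - [1,-0.388,0.478,0.4,-0.5]
    - [1,-0.388,0.478,0.4,-0.5]
    - [1,-0.388,0.478,0.4,-0.5]
    - [1,-0.388,0.478,0.4,-0.5]
    - [1,-0.388,0.478,0.4,-0.5]
    - [1,-0.388,0.478,0.4,-0.5]
    - [1,-0.388,0.478,0.4,-0.5]
    - [1,-0.388,0.478,0.4,-0.5]
    - [1,-0.388,0.478,0.4,-0.5]
    - [1,-0.388,0.478,0.4,-0.5]
    - [1,-0.388,0.478,0,-0.5]
    - [1,-0.388,0.478,0,-0.5]
    - [1,-0.388,0.478,0,-0.5]
    - [1,-0.388,0.478,0,-0.5]

```text
time_s: 10.85
position: [0.4742, 0.2561, 0.016]
tcp_rot: [[0.998, -0.067, -0.004], [-0.067, -0.998, -0.001], [-0.004, 0.001, -1.0]]
force: [0.1, -0.3, 1.0]
opening: 0.999
grasp_force: 0.0
```

Request:
step_arm:
  targets:
    - [1,0.03,-0.002,0,0]
    - [1,0.05,-0.003,0,0]
    - [1,0.06,-0.004,0,0]
    - [1,0.068,-0.0045,0,0]
    - [1,0.076,-0.005,0,0]
    - [1,0.08,-0.005,0,0]
    - [1,0.08,-0.005,0,0]

```text
time_s: 11.55
position: [0.4911, 0.2543, 0.0181]
tcp_rot: [[0.998, -0.068, -0.008], [-0.068, -0.998, -0.001], [-0.008, 0.002, -1.0]]
force: [-7.6, 1.9, 6.3]
opening: 0.997
grasp_force: 4.0
```

Request:
step_arm:
  targets:
    - [1,0.008,-0.0005,0,0]
    - [1,0.016,-0.001,0,0]
    - [1,0.016,-0.001,0,0]

```text
time_s: 11.85
position: [0.4912, 0.2541, 0.0179]
tcp_rot: [[0.998, -0.068, -0.016], [-0.068, -0.998, -0.002], [-0.016, 0.003, -1.0]]
force: [-12.7, 4.6, 10.4]
opening: 0.999
grasp_force: 6.8
```

Request:
step_arm:
  targets:
    - [1,-0.08,0.005,0,0]
    - [1,-0.12,0.008,0,0]
    - [1,-0.12,0.008,0.8,0]
    - [1,-0.12,0.008,0.8,0]
    - [1,-0.12,0.008,0.8,0]
    - [1,0,-1,0.8,0]
    - [1,0,-1,0.8,0]
    - [1,0,-1,0.8,0]
    - [1,0,-1,0.8,0]
    - [1,0,-1,0.8,0]
    - [1,0,-1,0.8,0]

```text
time_s: 12.95
position: [0.5023, -0.0011, 0.2196]
tcp_rot: [[0.997, -0.073, 0.007], [-0.073, -0.997, -0.003], [0.007, 0.003, -1.0]]
force: [0.4, -0.6, 0.8]
opening: 0.999
grasp_force: 0.0
```

Request:
step_arm:
  targets:
    - [0.4,0,-1,0,0.062]
    - [0.4,0,-1,0,0.062]
    - [0.4,0,-1,0,0.062]
    - [0.4,0,-1,0,0.062]
    - [0.4,0,-1,0,0.062]
    - [0.4,0,-1,0,0.062]

```text
time_s: 13.55
position: [0.5007, -0.2518, 0.2181]
tcp_rot: [[0.993, 0.122, 0.004], [0.122, -0.993, -0.005], [0.003, 0.005, -1.0]]
force: [1.0, 0.5, 0.9]
opening: 0.707
grasp_force: 0.0
```

Run:
```python
from h import *
snap('top','top3'); 
a=cv2.imread('pics/top3.png'); b=cv2.resize(a[165:290,170:340],None,fx=4.7,fy=4.7,interpolation=2)[:,:,:]
cv2.imwrite('pics/c5.png',b)
# orange roll detection
hsv=cv2.cvtColor(a,cv2.COLOR_BGR2HSV)
for f in('top1','top3'):
    hsv=cv2.cvtColor(cv2.imread(f'pics/{f}.png'),cv2.COLOR_BGR2HSV)
    m=((hsv[...,0]<14)&(hsv[...,1]>130)&(hsv[...,2]>120)).astype('uint8'); m[:200]=0; m[:,500:]=0; m[:,:320]=0
    n,_,st,_=cv2.connectedComponentsWithStats(m); 
    for i in range(1,n):
        if st[i,4]>100:
            pts=np.argwhere(_==i)[:,::-1]; (c,s,ang)=cv2.minAreaRect(pts.astype('float32')); bx=cv2.boxPoints((c,s,ang)); W=w(f,bx,.0215)
            e=sorted([(np.linalg.norm(W[1]-W[0]),tuple(W[1]-W[0])),(np.linalg.norm(W[2]-W[1]),tuple(W[2]-W[1]))])
            print(f,c,W.mean(0),e[0][0],e[1][0],np.degrees(np.arctan2(e[1][1][1],e[1][1][0])))
print(read_state()['position'])
```

```text
[ 0.50006291 -0.24957017  0.21776724]
```

View pics/c5.png

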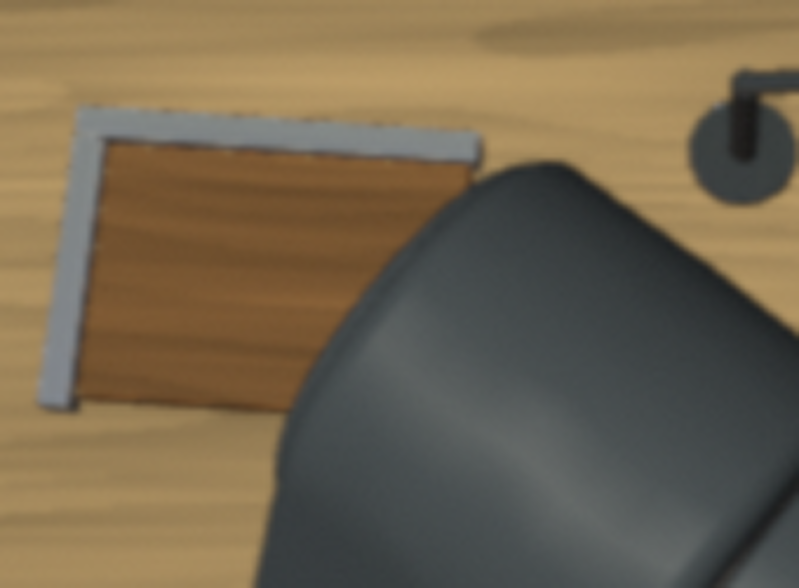

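Request:
step_arm:
  targets:
    - [0.4,0.241,-0.504,0,0]
    - [0.4,0.241,-0.504,0,0]
    - [0.4,0.241,-0.504,0,0]
    - [0.4,0.241,-0.504,-0.4,0]
    - [0.4,0.241,-0.504,-0.6,0]
    - [0.4,0.241,-0.504,-0.8,0]
    - [0.4,0.241,-0.504,-0.8,0]
    - [0.4,0.241,-0.504,-0.8,0]
    - [-1,0.241,-0.504,-0.8,0]
    - [-1,0.241,-0.504,-0.8,0]
    - [-1,0.241,-0.504,-0.8,0]
    - [-1,0.241,-0.504,-0.8,0]
    - [-1,0.241,-0.504,-0.8,0]

```text
time_s: 14.9
position: [0.5603, -0.3715, 0.019]
tcp_rot: [[0.992, 0.127, 0.002], [0.127, -0.992, -0.0], [0.002, 0.001, -1.0]]
force: [-0.2, 2.2, 5.4]
opening: 0.495
grasp_force: 30.0
```

Request:
step_arm:
  targets:
    - [-1,0,0,0.4,0]
    - [-1,0,0,0.8,0]
    - [-1,0,0,0.8,0]
    - [-1,0,0,0.8,0]
    - [-1,0,1,0.8,-0.062]
    - [-1,0,1,0.8,-0.062]
    - [-1,0,1,0.8,-0.062]
    - [-1,0,1,0.8,-0.062]
    - [-1,0,1,0.8,-0.062]
    - [-1,0,1,0.8,-0.062]

```text
time_s: 15.9
position: [0.5575, -0.115, 0.2175]
tcp_rot: [[0.998, -0.061, -0.003], [-0.061, -0.998, 0.004], [-0.004, -0.004, -1.0]]
force: [-0.0, -0.6, -1.8]
opening: 0.493
grasp_force: 30.0
```

Request:
step_arm:
  targets:
    - [-1,0,1,0,0]
    - [-1,0,1,0,0]
    - [-1,0,1,0,0]
    - [-1,0,1,0,0]
    - [-1,0,1,0,0]
    - [-1,0,1,0,0]

```text
time_s: 16.5
position: [0.5588, 0.1337, 0.2177]
tcp_rot: [[0.998, -0.061, 0.0], [-0.061, -0.998, 0.002], [0.0, -0.002, -1.0]]
force: [-0.4, -1.2, -1.3]
opening: 0.491
grasp_force: 30.0
```

Request:
step_arm:
  targets:
    - [-1,0.096,0.69,0,0]
    - [-1,0.096,0.69,0,0]
    - [-1,0.096,0.69,0,0]
    - [-1,0.096,0.69,0,0]
    - [-1,0.096,0.69,0,0]
    - [-1,0.096,0.69,-0.3,0]
    - [-1,0.096,0.69,-0.5,0]
    - [-1,0.096,0.69,-0.65,0]
    - [-1,0.096,0.69,-0.716,0]
    - [-1,0.096,0.69,-0.716,0]
    - [-1,0.096,0.69,-0.716,0]

```text
time_s: 17.6
position: [0.5839, 0.2987, 0.038]
tcp_rot: [[0.998, -0.069, -0.001], [-0.069, -0.998, -0.001], [-0.001, 0.001, -1.0]]
force: [0.3, 0.2, -1.4]
opening: 0.491
grasp_force: 30.0
```

Request:
step_arm:
  targets:
    - [-1,0,0,-0.004,0]
    - [-1,0,0,-0.008,0]
    - [0.3,0,0,-0.008,0]
    - [0.3,0,0,-0.008,0]
    - [0.3,0,0,-0.008,0]
    - [0.3,0,0,-0.008,0]
    - [0.3,0,0,0.2,0]
    - [0.3,0,0,0.5,0]
    - [0.3,0,0,0.716,0]
    - [0.3,0,0,0.716,0]
    - [0.3,-0.2,-1,0.716,0.1]
    - [0.3,-0.2,-1,0.716,0.1]
    - [0.3,-0.2,-1,0.716,0.1]
    - [0.3,-0.2,-1,0.716,0.1]
    - [0.3,-0.2,-1,0.716,0.1]
    - [0.3,-0.2,-1,0.716,0.1]

```text
time_s: 19.2
position: [0.5326, 0.0463, 0.2177]
tcp_rot: [[0.971, 0.239, -0.001], [0.239, -0.971, -0.002], [-0.001, 0.001, -1.0]]
force: [-0.1, -0.4, 0.1]
opening: 0.654
grasp_force: 0.0
```

Run:
```python
from h import *
snap('top','top4'); a=cv2.imread('pics/top4.png'); cv2.imwrite('pics/c6.png',cv2.resize(a[160:320,170:490],None,fx=2.5,fy=2.5,interpolation=2))
```

```text
(no output)
```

View pics/c6.png

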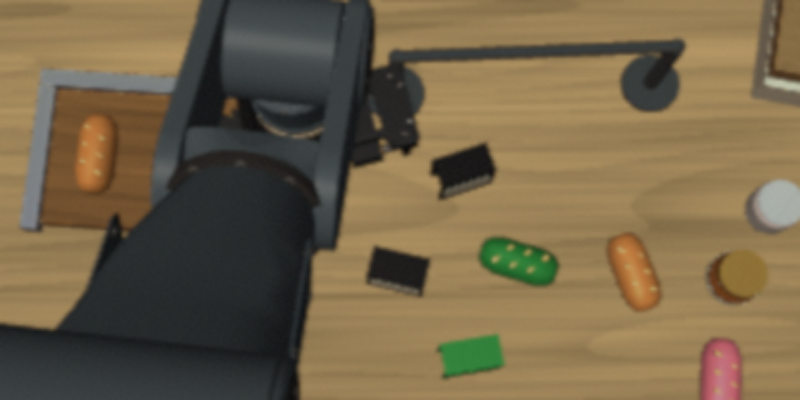

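Request:
step_arm:
  targets:
    - [0.4,-0.344,-0.8,0,0]
    - [0.4,-0.344,-0.8,0,0]
    - [0.4,-0.344,-0.8,0,0]
    - [0.4,-0.344,-0.8,0,0]
    - [0.4,-0.344,-0.8,0,0]
    - [0.4,-0.344,-0.8,0,0]

```text
time_s: 19.85
position: [0.448, -0.1505, 0.2178]
tcp_rot: [[0.971, 0.241, 0.001], [0.241, -0.971, -0.0], [0.001, 0.001, -1.0]]
force: [0.5, 0.7, 0.0]
opening: 0.703
grasp_force: 0.0
```

Request:
step_arm:
  targets:
    - [0.4,0,-0.61,0,0]
    - [0.4,0,-0.61,0,0]
    - [0.4,0,-0.61,0,0]
    - [0.4,0,-0.61,0,0]
    - [0.4,0,-0.61,-0.4,0]
    - [0.4,0,-0.61,-0.6,0]
    - [0.4,0,-0.61,-0.8,0]
    - [0.4,0,-0.61,-0.8,0]
    - [0.4,0,-0.61,-0.8,0]
    - [-1,0,-0.61,-0.8,0]
    - [-1,0,-0.61,-0.8,0]
    - [-1,0,-0.61,-0.8,0]
    - [-1,0,-0.61,-0.8,0]
    - [-1,0,-0.61,-0.8,0]

```text
time_s: 21.25
position: [0.4481, -0.3017, 0.0186]
tcp_rot: [[0.97, 0.244, 0.001], [0.244, -0.97, -0.001], [0.001, 0.001, -1.0]]
force: [0.8, 1.4, 2.4]
opening: 0.502
grasp_force: 29.2
```

Request:
step_arm:
  targets:
    - [-1,0,0,0.4,0]
    - [-1,0,0,0.8,0]
    - [-1,0,0,0.8,0]
    - [-1,0,0,0.8,0]
    - [-1,0.24,1,0.8,-0.1]
    - [-1,0.24,1,0.8,-0.1]
    - [-1,0.24,1,0.8,-0.1]
    - [-1,0.24,1,0.8,-0.1]
    - [-1,0.24,1,0.8,-0.1]
    - [-1,0.24,1,0.8,-0.1]

```text
time_s: 22.25
position: [0.5071, -0.0472, 0.2179]
tcp_rot: [[0.998, -0.064, -0.0], [-0.064, -0.998, 0.002], [-0.0, -0.002, -1.0]]
force: [0.4, -0.1, -0.1]
opening: 0.5
grasp_force: 29.2
```

Request:
step_arm:
  targets:
    - [-1,0.276,0.99,0,0]
    - [-1,0.276,0.99,0,0]
    - [-1,0.276,0.99,0,0]
    - [-1,0.276,0.99,0,0]
    - [-1,0.276,0.99,0,0]
    - [-1,0.276,0.99,0,0]
    - [-1,0.276,0.99,0,0]
    - [-1,0.276,0.99,-0.3,0]
    - [-1,0.276,0.99,-0.5,0]
    - [-1,0.276,0.99,-0.65,0]
    - [-1,0.276,0.99,-0.716,0]
    - [-1,0.276,0.99,-0.72,0]
    - [-1,0.276,0.99,-0.724,0]

```text
time_s: 23.55
position: [0.5763, 0.1936, 0.0362]
tcp_rot: [[0.998, -0.07, -0.002], [-0.07, -0.998, -0.001], [-0.002, 0.001, -1.0]]
force: [0.2, -0.2, -0.7]
opening: 0.495
grasp_force: 29.7
```

Request:
step_arm:
  targets:
    - [0.3,0,0,0,0]
    - [0.3,0,0,0,0]
    - [0.3,0,0,0,0]
    - [0.3,0,0,0,0]
    - [0.3,0,0,0.2,0]
    - [0.3,0,0,0.5,0]
    - [0.3,0,0,0.724,0]
    - [0.3,0,0,0.724,0]
    - [0,-0.4,-0.8,0.724,-0.05]
    - [0,-0.4,-0.8,0.724,-0.05]
    - [0,-0.4,-0.8,0.724,-0.05]
    - [0,-0.4,-0.8,0.724,-0.05]
    - [0,-0.4,-0.8,0.724,-0.05]
    - [0,-0.4,-0.8,0.724,-0.05]

```text
time_s: 24.95
position: [0.4752, -0.0063, 0.218]
tcp_rot: [[0.974, -0.227, -0.001], [-0.227, -0.974, -0.0], [-0.0, 0.001, -1.0]]
force: [-0.1, -0.3, -0.6]
opening: 0.499
grasp_force: 0.0
```

Request:
step_arm:
  targets:
    - [0.24,-0.128,-0.132,0,0.5]
    - [0.24,-0.128,-0.132,0,0.5]
    - [0.24,-0.128,-0.132,0,0.5]
    - [0.24,-0.128,-0.132,0,0.5]
    - [0.24,-0.128,-0.132,0,0.5]
    - [0.24,-0.128,-0.132,0,0.5]
    - [0.24,-0.128,-0.132,0,0.5]
    - [0.24,-0.128,-0.132,0,0.5]
    - [0.24,-0.128,-0.132,0,0.5]
    - [0.24,-0.128,-0.132,0,0.5]
    - [0.24,-0.128,-0.132,0,0.5]
    - [0.24,-0.128,-0.132,-0.2,0.5]
    - [0.24,-0.128,-0.132,-0.4,0.5]
    - [0.24,-0.128,-0.132,-0.4,0.5]

```text
time_s: 26.35
position: [0.4408, -0.035, 0.1118]
tcp_rot: [[0.222, 0.975, -0.015], [0.975, -0.222, 0.005], [0.002, -0.016, -1.0]]
force: [-0.2, 0.7, -0.3]
opening: 0.622
grasp_force: 0.0
```

Run:
```python
from h import *
snap('top','top5');snap('side','side5'); crop('side5',280,180,480,330,4,'c7')
s=read_state();p=s['position'];R=s['tcp_rot'];print(p)
o=s['opening']*.0435
for sg in(1,-1):
  print(px('side5',[p+R[:,1]*sg*(o)+R[:,2]*.008, ]), end=' ')
# predicted holder top corners
c=np.array([.445,-.0375]);t=np.radians(-13);A=np.array([[np.cos(t),-np.sin(t)],[np.sin(t),np.cos(t)]])
print((px('side5',[[*(c+A@np.array(q)),.066] for q in((.017,.032),(.017,-.032),(-.017,-.032),(-.017,.032))])-[280,180])*4)
c=np.array([.557,-.111]);t=np.radians(19.2);A=np.array([[np.cos(t),-np.sin(t)],[np.sin(t),np.cos(t)]])
print((px('side5',[[*(c+A@np.array(q)),.066] for q in((.017,.032),(.017,-.032),(-.017,-.032),(-.017,.032))])-[280,180])*4)
```

```text
[ 0.44470851 -0.0364549   0.1173184 ]
[[348.  242.3]] [[361.2 256. ]] [[234.  332.4]
 [325.6 293.6]
 [358.4 327.6]
 [265.6 368. ]]
[[201.2 206.4]
 [245.2 148.4]
 [293.6 163.6]
 [250.4 222.4]]
```

View pics/c7.png

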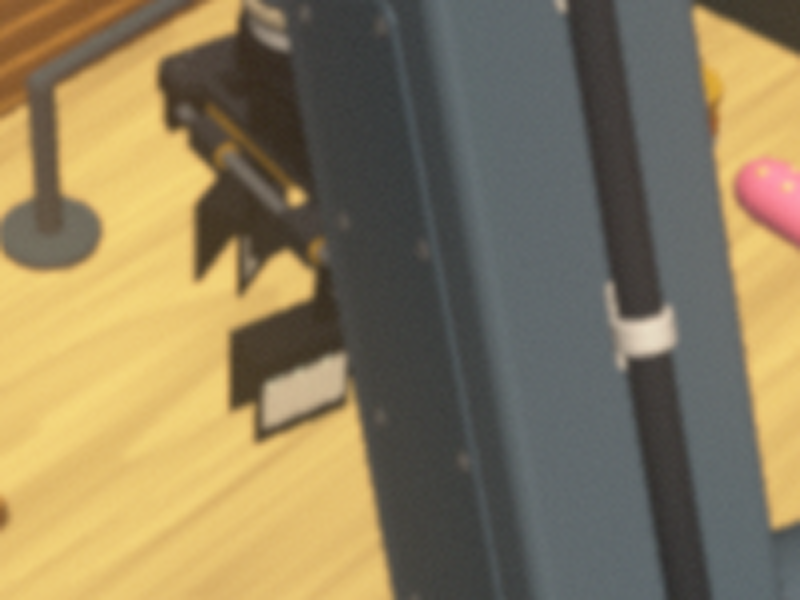

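Request:
step_arm:
  targets:
    - [0.24,0,0,-0.15,0]
    - [0.24,0,0,-0.304,0]
    - [0.24,0,0,-0.304,0]
    - [0.24,0,0,-0.304,0]
    - [-1,0,0,-0.304,0]
    - [-1,0,0,-0.304,0]
    - [-1,0,0,-0.304,0]
    - [-1,0,0,-0.304,0]
    - [-1,0,0,-0.304,0]

```text
time_s: 27.35
position: [0.4459, -0.0376, 0.0431]
tcp_rot: [[0.223, 0.975, 0.003], [0.975, -0.223, -0.001], [-0.0, 0.004, -1.0]]
force: [-0.1, -0.1, 11.3]
opening: 0.386
grasp_force: 30.0
```

Request:
step_arm:
  targets:
    - [-1,0,0,0.3,0]
    - [-1,0,0,0.64,0]
    - [-1,0,0,0.64,0]
    - [-1,0.4,-0.18,0.64,0.082]
    - [-1,0.6,-0.25,0.64,0.082]
    - [-1,0.75,-0.31,0.64,0.082]
    - [-1,0.888,-0.36,0.64,0.082]
    - [-1,0.888,-0.36,0.64,0.082]
    - [-1,0.888,-0.36,0.64,0.082]
    - [-1,0.888,-0.36,0.64,0.082]

```text
time_s: 28.35
position: [0.666, -0.1272, 0.2007]
tcp_rot: [[-0.032, 0.999, -0.002], [0.999, 0.033, 0.001], [0.001, -0.002, -1.0]]
force: [-0.8, -0.5, -1.4]
opening: 0.387
grasp_force: 30.0
```

Run:
```python
from h import *
snap('side','side6'); crop('side6',240,90,440,240,4,'c8')
s=read_state();print(s['position'],s['tcp_rot'].round(3).tolist(),s['force'],s['grasp_force'])
f=lambda P:(px('side6',P)-[240,90])*4
m=np.array([.669,-.1875,.13]);d=np.array([-.032,.9995,0])
print('bar ends axis',f([m+.15*d,m-.15*d]))
print(w('side6',[(0,0)]))
```

```text
[ 0.66513188 -0.12656082  0.20075687] [[-0.033, 0.999, -0.003], [0.999, 0.033, 0.001], [0.001, -0.003, -1.0]] [-0.10468692  0.2281266  -1.03822477] 29.999833088368177
bar ends axis [[202.8 439.2]
 [518.8 250.8]]
[[ 3.3856 -0.2025]]
```

View pics/c8.png

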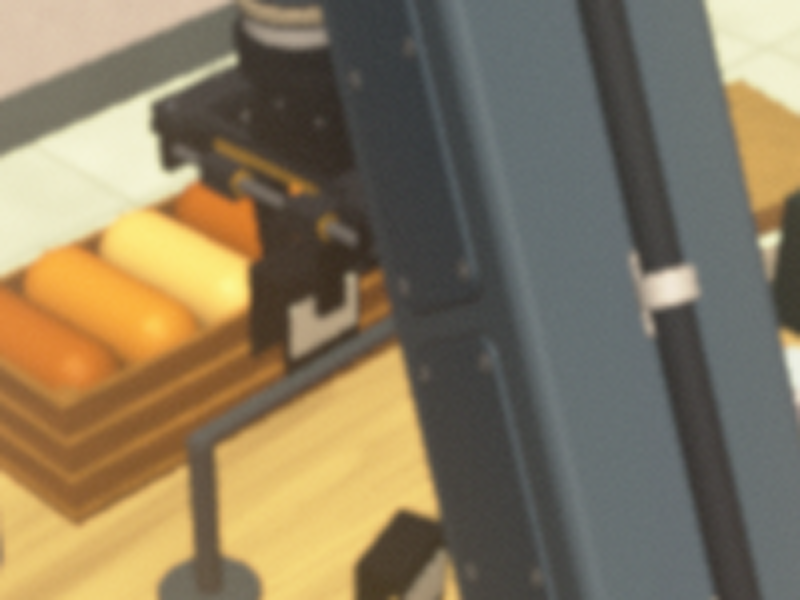

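Request:
step_arm:
  targets:
    - [-1,0.004,0,-0.06,0]
    - [-1,0.004,0,-0.12,0]
    - [-1,0.004,0,-0.18,0]
    - [-1,0.004,0,-0.24,0]
    - [-1,0.004,0,-0.3,0]
    - [-1,0.004,0,-0.32,0]
    - [-1,0.004,0,-0.32,0]

```text
time_s: 29.1
position: [0.6672, -0.127, 0.1207]
tcp_rot: [[-0.033, 0.999, -0.001], [0.999, 0.033, 0.001], [0.001, -0.001, -1.0]]
force: [0.2, 0.6, 0.1]
opening: 0.387
grasp_force: 30.0
```

Request:
step_arm:
  targets:
    - [0.1,0,0,0,0]
    - [0.1,0,0,0,0]
    - [0.1,0,0,0,0]
    - [0.1,0,0,0.1,0]
    - [0.1,0,0,0.2,0]
    - [0.1,0,0,0.4,0]
    - [0.1,0,0,0.4,0]
    - [1,-0.444,0.066,0.4,-0.413]
    - [1,-0.444,0.066,0.4,-0.413]
    - [1,-0.444,0.066,0.4,-0.413]
    - [1,-0.444,0.066,0.4,-0.413]
    - [1,-0.444,0.066,0.4,-0.413]
    - [1,-0.444,0.066,0.4,-0.413]
    - [1,-0.444,0.066,0.4,-0.413]
    - [1,-0.444,0.066,0.4,-0.413]
    - [1,-0.444,0.066,0.4,-0.413]
    - [1,-0.444,0.066,0.4,-0.413]

```text
time_s: 30.8
position: [0.5568, -0.1107, 0.2216]
tcp_rot: [[0.953, 0.302, 0.001], [0.302, -0.953, -0.0], [0.0, 0.0, -1.0]]
force: [-0.1, -0.2, 0.0]
opening: 1.001
grasp_force: 0.0
```

Run:
```python
from h import *
snap('side','side7'); crop('side7',270,120,430,280,3.7,'c9')
s=read_state();print(s['position'])
f=lambda P:((px('side7',P)-[270,120])*3.7).round().tolist()
c=np.array([.557,-.111]);t=np.radians(17.5);A=np.array([[np.cos(t),-np.sin(t)],[np.sin(t),np.cos(t)]])
print('A',f([[*(c+A@np.array(q)),.066] for q in((.017,.032),(.017,-.032),(-.017,-.032),(-.017,.032))]))
m=np.array([.667,-.1275,.143]);d=np.array([-.032,.9995,0]);e=np.array([.9995,.032,0])
print('hung',f([m+.032*d-.017*e,m-.032*d-.017*e,m+.032*d+.017*e, m+.032*d-.017*e-[0,0,.066]]))
```

```text
[ 0.5567175  -0.11070053  0.22163665]
A [[222.0, 412.0], [265.0, 359.0], [309.0, 374.0], [267.0, 428.0]]
hung [[156.0, 253.0], [221.0, 213.0], [121.0, 233.0], [158.0, 330.0]]
```

View pics/c9.png

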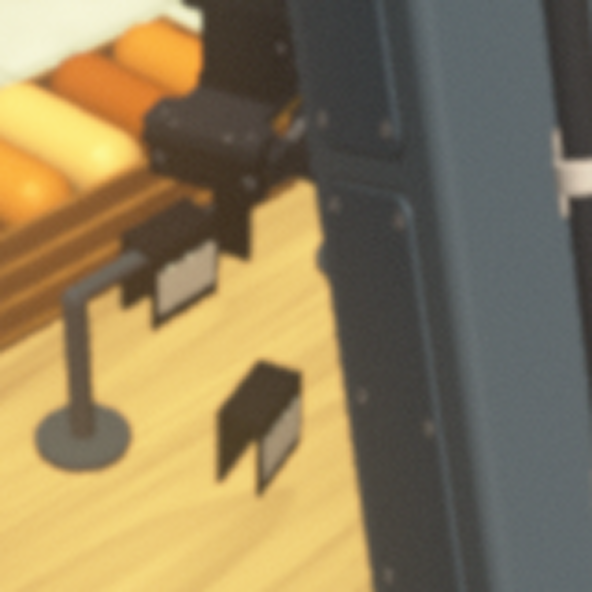

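Request:
step_arm:
  targets:
    - [1,0.006,0.008,-0.2,0]
    - [1,0.006,0.008,-0.4,0]
    - [1,0.006,0.008,-0.55,0]
    - [1,0.006,0.008,-0.68,0]
    - [1,0.006,0.008,-0.68,0]
    - [1,0.006,0.008,-0.68,0]
    - [-1,0.006,0.008,-0.68,0]
    - [-1,0.006,0.008,-0.68,0]
    - [-1,0.006,0.008,-0.68,0]
    - [-1,0.006,0.008,-0.68,0]
    - [-1,0.006,0.008,-0.68,0]

```text
time_s: 31.95
position: [0.559, -0.1091, 0.0528]
tcp_rot: [[0.953, 0.302, 0.002], [0.302, -0.953, -0.001], [0.002, 0.002, -1.0]]
force: [-0.7, 0.5, 7.2]
opening: 0.727
grasp_force: 30.0
```

Request:
step_arm:
  targets:
    - [-1,0,0,0.03,0]
    - [-1,0,0,0.03,0]
    - [-1,-0.1,0.066,0.03,-0.03]
    - [-1,-0.2,0.132,0.03,-0.06]
    - [-1,-0.294,0.196,0.03,-0.087]
    - [-1,-0.294,0.196,0.03,-0.087]
    - [-1,-0.294,0.196,0.012,-0.087]
    - [-1,-0.294,0.196,0.002,-0.087]
    - [-1,-0.294,0.196,0,-0.087]
    - [0.9,-0.294,0.196,0,-0.087]
    - [0.9,-0.294,0.196,0,-0.087]
    - [0.9,-0.294,0.196,0,-0.087]
    - [0.9,-0.294,0.196,0,-0.087]
    - [0.9,-0.294,0.196,0.2,-0.087]
    - [0.9,-0.294,0.196,0.4,-0.087]
    - [0.9,-0.294,0.196,0.4,-0.087]

```text
time_s: 33.55
position: [0.4889, -0.0611, 0.1563]
tcp_rot: [[0.999, 0.033, 0.011], [0.033, -0.999, -0.004], [0.011, 0.004, -1.0]]
force: [0.3, -0.4, -0.6]
opening: 0.948
grasp_force: 0.0
```

Request:
step_arm:
  targets:
    - [0.24,0,0,0,0.5]
    - [0.24,0,0,0,0.5]
    - [0.24,0,0,0,0.5]
    - [0.24,0,0,0,0.5]
    - [0.24,0,0,0,0.5]
    - [0.24,0,0,0,0.5]
    - [0.24,0,0,0,0.5]
    - [0.24,0,0,0,0.5]
    - [0.24,0,0,0,0.5]
    - [0.24,0,0,0,0.5]
    - [0.24,0,0,0,0.5]
    - [0.24,0,0,0,0.5]

```text
time_s: 34.75
position: [0.4844, -0.0596, 0.151]
tcp_rot: [[-0.033, 0.999, -0.001], [0.999, 0.033, 0.0], [0.0, -0.001, -1.0]]
force: [-0.1, 0.1, -0.2]
opening: 0.618
grasp_force: 0.0
```

Run:
```python
from h import *
snap('side','side8'); crop('side8',240,120,440,300,3.5,'c10')
s=read_state();print(s['position'])
f=lambda P:((px('side8',P)-[240,120])*3.5).round().tolist()
c=np.array([.485,-.06]);t=np.radians(1.8);A=np.array([[np.cos(t),-np.sin(t)],[np.sin(t),np.cos(t)]])
print('A',f([[*(c+A@np.array(q)),.066] for q in((.017,.032),(.017,-.032),(-.017,-.032),(-.017,.032))]))
```

```text
[ 0.48443683 -0.05964362  0.15107794]
A [[329.0, 465.0], [392.0, 420.0], [429.0, 443.0], [366.0, 489.0]]
```

View pics/c10.png

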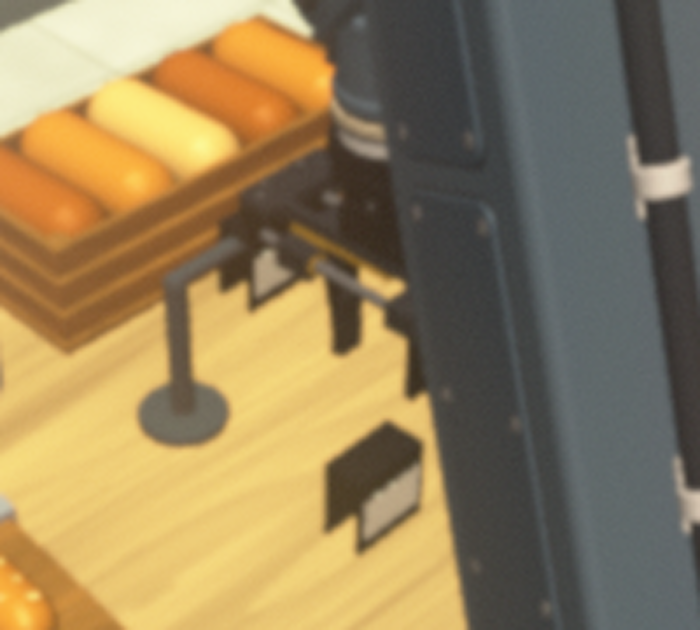

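Request:
step_arm:
  targets:
    - [0.24,0.004,0,-0.2,0]
    - [0.24,0.004,0,-0.35,0]
    - [0.24,0.004,0,-0.44,0]
    - [0.24,0.004,0,-0.44,0]
    - [0.24,0.004,0,-0.44,0]
    - [-1,0.004,0,-0.44,0]
    - [-1,0.004,0,-0.44,0]
    - [-1,0.004,0,-0.44,0]
    - [-1,0.004,0,-0.44,0]
    - [-1,0.004,0,-0.44,0]

```text
time_s: 35.8
position: [0.4866, -0.06, 0.0426]
tcp_rot: [[-0.033, 0.999, 0.002], [0.999, 0.033, -0.001], [-0.001, 0.002, -1.0]]
force: [1.2, -0.2, 6.6]
opening: 0.394
grasp_force: 30.0
```

Request:
step_arm:
  targets:
    - [-1,0,0,0.3,0]
    - [-1,0,0,0.6,0]
    - [-1,0,0,0.72,0]
    - [-1,0,0,0.72,0]
    - [-1,0.2,-0.2,0.72,0]
    - [-1,0.35,-0.35,0.72,0]
    - [-1,0.5,-0.5,0.72,0]
    - [-1,0.65,-0.65,0.72,0]
    - [-1,0.742,-0.75,0.72,0]
    - [-1,0.742,-0.75,0.72,0]
    - [-1,0.742,-0.75,0.72,0]
    - [-1,0.742,-0.75,0.72,0]
    - [-1,0.742,-0.75,0.6,0]
    - [-1,0.742,-0.75,0.6,0]

```text
time_s: 37.2
position: [0.6674, -0.2441, 0.1878]
tcp_rot: [[-0.034, 0.999, -0.009], [0.999, 0.034, 0.005], [0.005, -0.009, -1.0]]
force: [-0.6, -0.0, -1.5]
opening: 0.389
grasp_force: 30.0
```

Request:
step_arm:
  targets:
    - [-1,0,0,-0.06,0]
    - [-1,0,0,-0.11,0]
    - [-1,0,0,-0.16,0]
    - [-1,0,0,-0.21,0]
    - [-1,0,0,-0.26,0]
    - [-1,0,0,-0.28,0]
    - [-1,0,0,-0.28,0]

```text
time_s: 37.9
position: [0.6709, -0.2471, 0.1207]
tcp_rot: [[-0.033, 0.999, -0.001], [0.999, 0.033, 0.001], [0.001, -0.001, -1.0]]
force: [-0.3, -0.6, -0.5]
opening: 0.386
grasp_force: 30.0
```

Straddled; release, rise and retreat to the right for a check picture.

Request:
step_arm:
  targets:
    - [-1,0,0,-0.004,0]
    - [0.1,0,0,-0.004,0]
    - [0.1,0,0,-0.004,0]
    - [0.1,0,0,-0.004,0]
    - [0.1,0,0,0.1,0]
    - [0.1,0,0,0.2,0]
    - [0.1,0,0,0.5,0]
    - [0.1,0,0,0.6,0]
    - [0.1,-0.6,-0.9,0.6,0]
    - [0.1,-0.6,-0.9,0.6,0]
    - [0.1,-0.6,-0.9,0.6,0]
    - [0.1,-0.6,-0.9,0.6,0]
    - [0.1,-0.6,-0.9,0.6,0]
    - [0.1,-0.6,-0.9,0.6,0]
    - [0.1,-0.6,-0.9,0.6,0]
    - [0.1,-0.6,-0.9,0.6,0]

```text
time_s: 39.5
position: [0.5215, -0.4715, 0.2715]
tcp_rot: [[-0.032, 0.999, 0.001], [0.999, 0.032, 0.001], [0.001, 0.001, -1.0]]
force: [0.7, 0.5, -0.3]
opening: 0.547
grasp_force: 0.0
```

Run:
```python
from h import *
snap('top','top9'); snap('side','side9')
a=cv2.imread('pics/top9.png')[160:320,170:490]; b=cv2.imread('pics/side9.png')[100:400,130:530]
cv2.imwrite('pics/c11.png',np.vstack([cv2.resize(a,(600,300),interpolation=2),cv2.resize(b,(400,300))[:, :] if 0 else cv2.copyMakeBorder(cv2.resize(b,(400,300)),0,0,0,200,0)]))
```

```text
(no output)
```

View pics/c11.png

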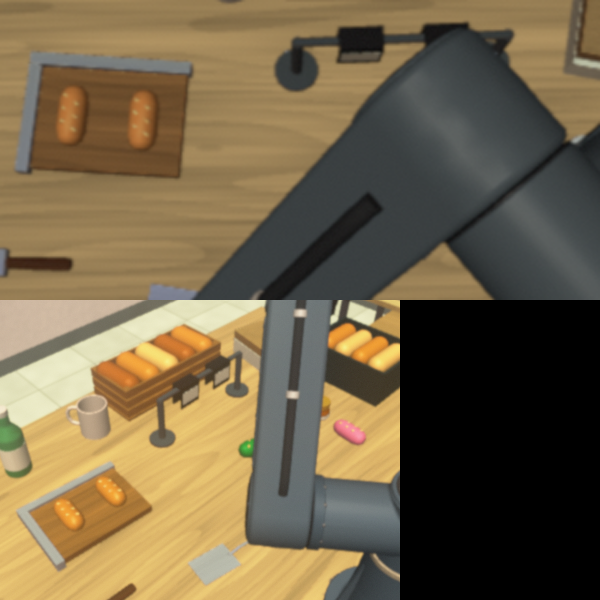

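Run:
```python
from h import *
a=cv2.imread('pics/top3.png').astype(int);b=cv2.imread('pics/top9.png').astype(int)
d=abs(a-b).max(2)
print('fence/board left strip & back strip diff',d[190:256,180:200].max(),d[190:200,180:250].max(), d[240:254,185:225].max())
# front-edge and right-edge of board in top9, subpixel via luminance/saturation profiles
for x in (190,200,210,220,230,250,260): print(x,a[246:258,x,0],b[246:258,x,0])
for y in (205,220,235,245): print(y,b[y,262:276,0])
# predicted home corners
o=np.array([.668,.355]);ex=np.array([.9977,-.068]);ey=np.array([.068,.9977])
print(px('top9',[[*(o+p*ex+q*ey),.02] for p,q in((0,0),(0,-.225),(-.16,-.225),(-.16,0))]))
# jar/tin/brush vs start
c=cv2.imread('pics/top0.png').astype(int);print('brush',abs(c-b)[288:310,130:212].max())
```

```text
fence/board left strip & back strip diff 11 11 10
190 [46 48 44 40 56 78 84 86 89 89 88 83] [43 42 41 35 51 74 79 81 83 85 83 78]
200 [45 46 46 43 44 67 81 86 88 88 84 80] [42 42 42 40 38 62 76 81 82 83 79 77]
210 [48 46 45 44 40 48 76 83 84 82 82 81] [45 43 42 40 36 46 71 79 80 77 77 76]
220 [50 50 49 47 42 37 53 71 78 80 81 83] [46 47 46 44 39 35 49 67 73 76 77 77]
230 [49 51 49 48 48 46 45 61 67 69 68 66] [46 46 46 45 46 42 43 64 73 75 77 79]
250 [90 89 88 88 86 85 85 84 83 83 81 81] [44 43 45 46 43 45 40 39 59 73 78 81]
260 [97 96 97 96 95 94 93 93 91 91 89 89] [43 43 45 46 47 45 42 40 47 70 79 83]
205 [45 45 46 45 45 45 42 41 62 79 87 88 88 87]
220 [45 46 45 46 46 44 44 69 82 84 84 85 84 85]
235 [47 47 46 45 40 51 72 81 83 84 83 84 84 85]
245 [43 43 40 37 50 77 89 93 92 92 91 91 92 91]
[[193.1 195.5]
 [270.3 200. ]
 [265.5 254.1]
 [186.3 249.4]]
brush 7
```

```bash
python3 -c "
from h import *
print(hand_in())"
```

```text
the job is handed in; nothing more can be done
None
```

The job is handed in: the board is home in its corner, both rolls lie flat on it, and both ticket holders hang on the rail; the brush hasn't moved, and the jar and tin weren't touched but the arm hid them in the last picture.

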